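# Stack a slide tray by feel and push the stack under the keeper

### The arm

A 6-joint arm with a two-finger parallel gripper is mounted at the origin on the work surface. World frame = base frame: x ahead of the robot, y to its left, z up, the work surface at z = 0. Lengths are in mm, angles in rad, forces in N, time in s.
With the tool pointing down it reaches from about 325 to 775 mm from the base axis. Payload 5.5 kg.
Tool frame: the origin (TCP) lies at the very end of the fingers, on their centre line; the grasp point (between the pads) lies 19 mm behind it; z points along the fingers, y is the line along which they close (so a half turn about z gives the same grasp; the last joint's range is limited). The gripper opens to 85 mm and grips with 20 to 120 N. Pads are 22 mm wide; open, the fingers measure 114 mm over their backs; the gripper's body (76 mm by 85 mm) begins 54 mm behind the grasp point. The pads swing forward as they close: fully open they stand 13 mm farther back than shut.
Start: joints at [-1.198, 0.091, 1.231, -0, 1.82, -0.057], TCP at [250.015, -545.444, 231.275] pointing down, gripper open.
Joint ranges: [-2.87, 2.87], [-0.86, 2.18], [0.17, 2.46], [-1.51, 4.65], [0.06, 2.69], [-2.65, 2.65]. Speed limits (rad/s): [2.57, 2.57, 3.01, 3.14, 3.14, 3.14].

### API

Orientations are given as a unit quaternion [x, y, z, w].
In Python, from workcell import * gives the robot as it stands. The module is installed in compiled form; this text tells all that it offers.
- The arm moves only by the tool arm_command, never from a script. Its argument "deltas" is a list of rows, each an object with "twist": the turn, a rotation vector about the world's x, y, z in degrees, a list of three; "slide": the shift along the world's x, y, z in m, a list of three; "claw": the finger opening in m, from 0 to 0.0854. In form: [{"twist": [wx, wy, wz], "slide": [x, y, z], "claw": claw}, ...]. A call has exactly 10 rows; each row shifts and turns the commanded pose from where the row before left it; what a row does not reach is not made up. A row lasts 1/8 s, in which the tool goes at most 62.5 mm and 10.7 degrees, less where a joint would pass 70% of its speed; a pose out of reach is approached as far as the arm can. A call is refused whole if a number of a shift passes 0.0625 or a number of a turn 10.7, either way. A call with a gripper value outside its range is refused whole. The fingers move at their own pace and stop on an object; the grip force is fixed at half the most. Time passes only in rows, so rows that do not move let the fingers close, or fill a call up. It gives the time, the measured TCP pose, the force, the opening and the grip force at its end, in the units of the state.
- get_state(): the state, without advancing time (a new reading comes with each control period).
- snapshot(name): name is "scene" or "top"; returns the picture (400x640x3 uint8, blue, green, red); there is no depth.
- camera_params(name): a dict with "mtx" (3x3 intrinsics, pixels), "D" ([k1, k2, p1, p2, k3] as OpenCV has them; the pictures are not rectified), "camera_from_world" (4x4, takes a point from world to camera coordinates). Camera axes: x right, y down, z forward; pixel columns grow to the right and rows downward; lengths in mm; the calibration is good to about 2 mm. A picture is of the moment at which its call begins. camera_params takes no time and is no camera call.
- close_job(): hands the job in; it is judged then, once.
Trained networks look in the newest picture that a camera, given by its name, has taken for a name from the list of things; names that differ only in an ending like _2 or _b are one class to them, and where a whole thing is asked for, a point or a joint stands for the part that bears it (a point fixed in the world has none). Each returns a list of dicts, best first, with "confidence" (0 to 1); they miss things now and then, are a little off and sometimes report something else, mostly with a low value. They report only what shows in the picture. A call takes as long as a camera call.
- boxes_of(camera, label): "rect" ([left, top, width, height] in pixels, round what is visible of it).
- outline_of(camera, label): "mask" (400x640 bool, what is visible of it) and "rect" ([left, top, width, height] in pixels, round what is visible of it).
The state is a dict: "time_s": time; "joint_pos": joint angles; "joint_vel": joint speeds; "tau": joint torques, N m; "tool_pos": TCP position; "tcp_rot": TCP orientation; "ft_force": force on the tool from outside, world axes, zero at the start; "torque": the same for the moment, N m; "finger_gap": opening from 0.0 (shut) to 1.0 (fully open); "grip_force": force on a finger pad.
Only numpy, scipy, OpenCV 4.12 (cv2) and the standard library are available. Lean on these libraries where they do the work, as an engineer would, in place of code of your own. Each camera call takes 0.05 s, during which the arm holds its last target. There are 200 camera calls.

### The job

Pick up the blue slide tray by its spine and lower it gently onto the white tray that stands in the stacking base, feeling for the sockets until all four corner lugs drop in and the blue tray sits fully down and level. Then push the stacked pair back together along the runners until the white tray meets the buffers of the back stop, with the blue tray's end under the yellow keeper lip, and let go. The trays carry glass slides: never press or push the tray against anything with more than 30 N, and leave the oil bottle, the jar and the slide box alone.

Things in the scene. Friction and masses are not known exactly. Their poses are not given: they have to be found in the camera images.
- tray: the loose blue slide tray to be stacked, 0.45 to 0.7 kg, 230 mm long (x), 168 mm wide (y), 60 mm high (z up). Origin: its centre at the level of its lug tips, on which it stands. It is the same either way round. Flat flanges 24 mm wide along both long sides, their tops (the rim) at z = 60 mm; inside, the floor with glass slides lying flat is at z = 16.5 mm
- spine (a point): top centre of the blue tray's white carrying spine, at z = 58 mm of the tray, with the tray's axes. The spine is where to grip: 14 mm thick (along y), 224 mm long (along x), 41 mm tall above the slides; the tray is open for 53 mm on either side of it
- lug (a point): tip centre of one of the blue tray's four lugs, at x = 88, y = 72 mm of the tray (the others at +-88, +-72). Lugs are round, 12 mm in diameter, 10 mm long, the tip tapered to 10 mm over the last 2 mm; above each is a square leg whose shoulder (z = 10 mm) comes to rest on the white tray's flange
- base: the stacking base, fixed: plate 330 mm (x) by 200 mm, 8 mm thick, low runners along its sides on soft rubber mounts that sink about 1 mm per 12 N. Origin: centre of its underside; +x points to its back stop, two posts (front faces at x = 143 mm) with black buffers. In it stands the white bottom tray, shaped like the blue one, square to the base, centred at y = 0, lug tips at z = 8 mm, rim at z = 68 mm
- mid (a point): a point fixed in the base, at x = -14, y = 0, z = 68 mm, with its axes: the middle of the places where the white tray's centre may stand at the start, at the height of its flanges. It stands up to 12 mm nearer or farther along x; just where is not reported: see it or feel for it. It slides along the base's x only (never in y or yaw), from x = -32 to +20 mm, with a drag of about 8 N
- sockets (a point): the point of the base midway between two of the white tray's sockets if that stood at mid: x = 74, y = 0, z = 68 mm, with the base's axes. The four sockets in the flanges are at x = +-88, y = +-72 mm from the white tray's centre, 14.5 mm (x) by 15.5 mm (y), 14 mm deep, without bevels. A lug on a flange instead of in its socket leaves the blue tray 10 mm too high
- lip (a point): middle of the front edge of the yellow keeper lip on the back stop, at its underside: x = 123, y = 0, z = 123 mm of the base, with its axes. The lip is 150 mm wide, 6 mm thick. It overhangs the trays' ends by 12 mm when they are home, so that nothing can be lowered onto the white tray then; a blue tray fully down passes beneath with 5 mm to spare, one on its lug tips does not
- home (a point): a point fixed in the base, x = 20, y = 0, z = 58 mm, with its axes: where the blue tray's origin lies when it is fully down on the white tray and the pair is pushed home against the buffers
- oil: small amber bottle of immersion oil, 28 mm in diameter, 65 mm tall, origin under its centre; a bystander
- jar: glass jar with a white lid, 52 mm in diameter, 75 mm tall, origin under its centre; a bystander
- slidebox: closed green slide box, 85 by 60 mm, 26 mm tall, origin under its centre; a bystander

How it is judged:
By the outcome, as a careful person would: the job done as asked, in the order asked, and still so for the second after the job is handed in, with the robot touching nothing.
It also fails if it takes over 67 s, if anything falls off the work surface, if the arm or the gripper's body presses on something with over 40 N, if the wrist force passes 120 N, or if a joint passes its speed limit or range.

## Working session

There is one attempt and no reset: what is moved stays moved. The work goes in short steps, Python scripts to look and compute and a tool call to move; the robot and the scene stay as the last step left them, time stands still between calls to the robot, and variables do not carry over. Pictures are saved under pics/ and viewed, at most 10 in all, crops included, and the job is handed in when it is done.

Besides the shell and the picture viewer there is one more tool, called after "Call:" by a JSON object that holds its "method" and its "body". arm_command: Moves the arm, as the interface text tells. Its arguments: {"type":"object","properties":{"deltas":{"type":"array","items":{"type":"object","properties":{"twist":{"type":"array","items":{"type":"number"}},"slide":{"type":"array","items":{"type":"number"}},"claw":{"type":"number"}}}}},"required":["deltas"]}

```bash
mkdir -p pics; cat > h.py <<'E'
from workcell import *
import numpy as np, cv2
def cam(n):
    p=camera_params(n); return np.array(p["mtx"],float),np.array(p["D"],float),np.array(p["camera_from_world"],float)
def proj(n,P):
    K,D,T=cam(n); P=np.atleast_2d(P).astype(float)
    return cv2.projectPoints(P,cv2.Rodrigues(T[:3,:3])[0],T[:3,3],K,D)[0][:,0]
def ray(n,uv,z):
    K,D,T=cam(n); u=cv2.undistortPoints(np.array(uv,float).reshape(-1,1,2),K,D)[:,0]
    R=T[:3,:3]; c=-R.T@T[:3,3]; d=np.c_[u,np.ones(len(u))]@R
    return c+d*((z-c[2])/d[:,2])[:,None]
E
python3 - <<'E'
from h import *
for n in("scene","top"):
    cv2.imwrite(f"pics/{n}0.png",snapshot(n))
    K,D,T=cam(n); print(n,(-T[:3,:3].T@T[:3,3]).round(), T[:3,:3].round(2).tolist(),K[0,0])
    for l in("tray","base","spine","lip","oil","jar","slidebox"):
        try: print(l,[(b["rect"],round(b["confidence"],2)) for b in boxes_of(n,l)[:3]])
        except Exception as e: print(l,e)
s=get_state(); print(s["time_s"],s["tcp_rot"])
E
```

```text
scene [ 966. -655.  685.] [[0.87, 0.49, 0.02], [0.31, -0.52, -0.79], [-0.37, 0.7, -0.61]] 463.4481038468985
tray [([150.5, 251.4, 161.0, 113.5], 0.8)]
base [([244.1, 136.5, 148.2, 91.5], 0.73)]
spine [([148.8, 246.9, 167.0, 122.9], 0.63)]
lip [([243.1, 136.3, 150.6, 93.8], 0.67)]
oil [([270.2, 201.6, 13.4, 27.7], 0.8), ([243.6, 138.6, 147.4, 91.0], 0.22)]
jar [([362.7, 232.7, 25.4, 42.5], 0.59)]
slidebox [([295.0, 225.7, 48.0, 34.2], 0.56)]
top [387.  49. 987.] [[-0.08, -1.0, -0.01], [-0.97, 0.07, -0.22], [0.22, -0.01, -0.98]] 409.59941026360144
tray [([392.0, 152.8, 94.2, 107.7], 0.88)]
base [([212.4, 173.2, 94.2, 151.8], 0.9)]
spine [([388.3, 151.2, 102.0, 109.4], 0.98), ([212.6, 170.1, 92.8, 155.9], 0.15)]
lip [([214.3, 175.8, 95.2, 152.3], 0.56), ([389.9, 149.7, 96.0, 109.8], 0.32)]
oil [([327.9, 243.3, 11.6, 11.4], 0.65)]
jar [([319.0, 137.4, 23.2, 25.0], 0.83)]
slidebox [([320.8, 185.6, 31.4, 40.5], 0.91)]
0.8 [ 9.76992333e-01  2.13274422e-01 -2.07146073e-06  4.56294486e-05]
```

View pics/scene0.png

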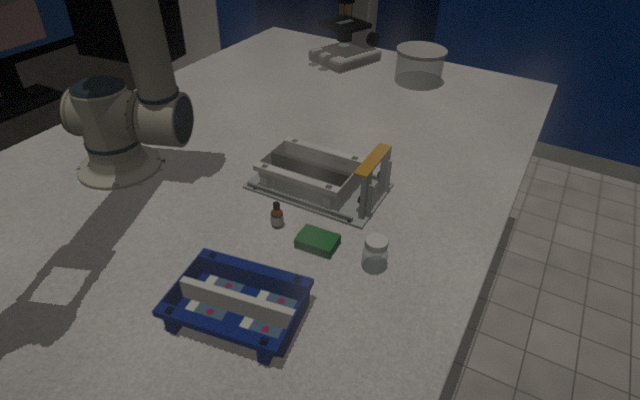

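View pics/top0.png

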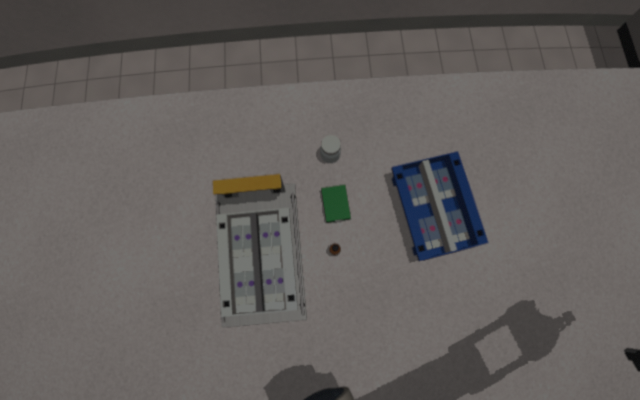

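The scene view shows the blue tray front-left, with the white tray in its base behind it. In the top view the spine runs from about (424,161) to (452,250). The dark sockets are near (221,225), (285,219), (227,304) and (291,298), and the yellow lip is at (247,184).

```bash
python3 - <<'E'
from h import *
im=cv2.imread("pics/top0.png")
a=cv2.resize(im[165:330,205:310],None,fx=3.6,fy=3.6,interpolation=cv2.INTER_CUBIC)
b=cv2.resize(im[145:265,385:492],None,fx=3.6,fy=3.6,interpolation=cv2.INTER_CUBIC)
c=np.zeros((600,800,3),np.uint8); c[:a.shape[0],:a.shape[1]]=a; c[:b.shape[0],400:400+b.shape[1]]=b
cv2.imwrite("pics/crop0.png",np.clip(c*1.5,0,255).astype(np.uint8))
E
```

```text
(no output)
```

View pics/crop0.png

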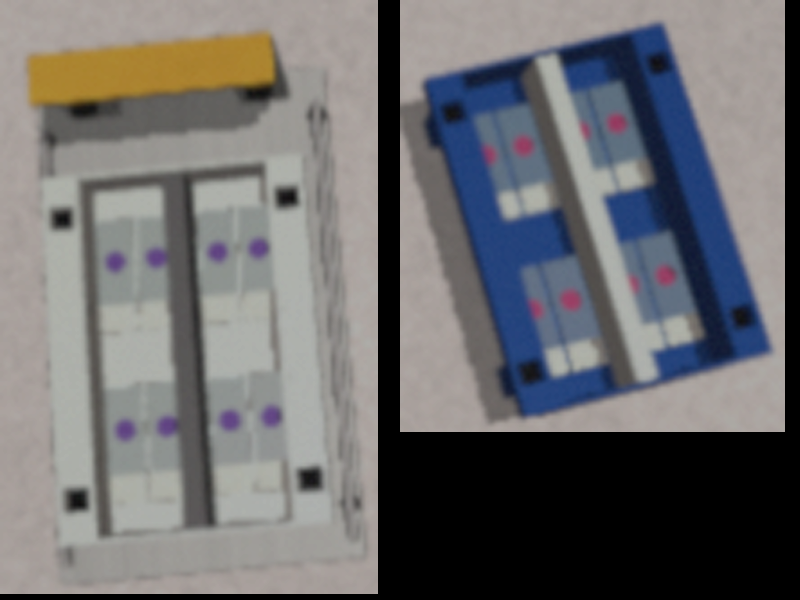

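The crop shows dark sockets on both trays: blue at about (453,112), (658,63), (530,372) and (742,317), white at (62,218), (287,197), (77,500) and (310,479). I'll fit both trays to them.

```bash
cat >> h.py <<'E'
MODEL=np.array([[88,72],[88,-72],[-88,72],[-88,-72]],float)
def dark(im,uv,r=5):
    # sub-pixel centroid of darkness around uv
    g=im.min(axis=2).astype(float) if im.ndim==3 else im
    u,v=uv
    for _ in range(4):
        x0,y0=int(round(u))-r,int(round(v))-r
        p=cv2.resize(g[y0:y0+2*r+1,x0:x0+2*r+1],None,fx=1,fy=1)
        lo,hi=p.min(),np.percentile(p,60); w=np.clip((lo+0.6*(hi-lo))-p,0,None)
        yy,xx=np.mgrid[:2*r+1,:2*r+1]; yy=yy-r+round(v); xx=xx-r+round(u)
        w*=np.hypot(xx-u,yy-v)<r
        u,v=(w*xx).sum()/w.sum(),(w*yy).sum()/w.sum()
    return u,v
def fit2(P,M=MODEL):
    c=P.mean(0); m=M.mean(0); a=P-c; b=M-m
    th=np.arctan2((b[:,0]*a[:,1]-b[:,1]*a[:,0]).sum(),(a*b).sum())
    R=np.array([[np.cos(th),-np.sin(th)],[np.sin(th),np.cos(th)]])
    t=c-R@m; return t,th,P-(M@R.T+t)
E
python3 - <<'E'
from h import *
im=cv2.imread("pics/top0.png").astype(float)
red=im[:,:,2]
f=3.6
# order: front(+x)left(+y), +x -y, -x +y, -x -y
W=[(62,218),(287,197),(77,500),(310,479)]; B=[(453,112),(658,63),(530,372),(742,317)]
Wp=[dark(im,(205+(x+.5)/f-.5,165+(y+.5)/f-.5)) for x,y in W]
Bp=[dark(im.max(axis=2),(385+(x-400+.5)/f-.5,145+(y+.5)/f-.5),4) for x,y in B]
for nm,p,z in(("W",Wp,68),("B",Bp,60)):
    P=ray("top",p,z)[:,:2]; t,th,r=fit2(P); print(nm,np.round(p,1).tolist(),t.round(1),np.degrees(th).round(2)," res",r.round(1).tolist())
    print(np.linalg.norm(P[0]-P[2]),np.linalg.norm(P[1]-P[3]),np.linalg.norm(P[0]-P[1]),np.linalg.norm(P[2]-P[3]))
# lip : front edge underside z 123/top z129
y=(im[:,:,2]-im[:,:,0]>60).astype(np.uint8); y[:, :205]=0;y[:,300:]=0
n,l,s,c=cv2.connectedComponentsWithStats(y); i=1+s[1:,4].argmax(); q=cv2.minAreaRect(np.argwhere(l==i)[:,::-1].astype(np.float32)); bx=cv2.boxPoints(q); print(bx.round(1).tolist()); print(ray("top",bx,129).round(1).tolist())
E
```

```text
W [[221.9, 225.4], [284.3, 219.3], [226.0, 303.5], [290.8, 297.5]] [476.6 192.6] 1.32  res [[-0.0, -0.0], [-0.0, 0.1], [0.1, -0.1], [-0.0, 0.1]]
175.90422841636786 175.96942855987365 143.8750529827542 143.7952511511199
B [[399.1, 175.9], [456.1, 162.2], [420.9, 248.0], [479.5, 232.6]] [ 576.3 -238.7] 9.63  res [[0.1, -0.0], [-0.1, 0.1], [0.1, -0.2], [-0.0, 0.1]]
176.08960978280516 175.88212104520784 143.76679291901942 143.62904738613744
[[212.60000610351562, 180.6999969482422], [279.3999938964844, 173.89999389648438], [280.70001220703125, 186.8000030517578], [213.89999389648438, 193.60000610351562]]
[[652.4, 270.6, 129.0], [656.2, 122.9, 129.0], [626.6, 121.6, 129.0], [622.7, 268.1, 129.0]]
```

Call:
{"method": "arm_command", "body": {"deltas": [{"twist":[0,0,-1.5],"slide":[0.0326,0.0307,-0.01],"claw":0.05},{"twist":[0,0,-1.5],"slide":[0.0326,0.0307,-0.01],"claw":0.05},{"twist":[0,0,-1.5],"slide":[0.0326,0.0307,-0.01],"claw":0.05},{"twist":[0,0,-1.5],"slide":[0.0326,0.0307,-0.01],"claw":0.05},{"twist":[0,0,-1.5],"slide":[0.0326,0.0307,-0.01],"claw":0.05},{"twist":[0,0,-1.5],"slide":[0.0326,0.0307,-0.01],"claw":0.05},{"twist":[0,0,-1.5],"slide":[0.0326,0.0307,-0.01],"claw":0.05},{"twist":[0,0,-1.5],"slide":[0.0326,0.0307,-0.01],"claw":0.05},{"twist":[0,0,-1.5],"slide":[0.0326,0.0307,-0.01],"claw":0.05},{"twist":[0,0,-1.5],"slide":[0.0326,0.0307,-0.01],"claw":0.05}]}}

```text
time_s: 2.05
tool_pos: [577.0, -237.3, 131.1]
tcp_rot: [0.997, 0.083, 0.0, 0.0]
ft_force: [-0.6, -0.6, 0.5]
finger_gap: 0.588
grip_force: 0.0
```

Call:
{"method": "arm_command", "body": {"deltas": [{"slide":[-0.0004,-0.0007,-0.015],"twist":[0,0,0],"claw":0.05},{"slide":[-0.0003,-0.0007,-0.015],"twist":[0,0,0],"claw":0.05},{"slide":[0,0,-0.015],"twist":[0,0,0],"claw":0.05},{"slide":[0,0,-0.015],"twist":[0,0,0],"claw":0.05},{"slide":[0,0,-0.015],"twist":[0,0,0],"claw":0.05},{"slide":[0,0,-0.014],"twist":[0,0,0],"claw":0.05},{"slide":[0,0,-0.01],"twist":[0,0,0],"claw":0.05},{"slide":[0,0,-0.005],"twist":[0,0,0],"claw":0.05},{"slide":[0,0,0],"twist":[0,0,0],"claw":0.05},{"slide":[0,0,0],"twist":[0,0,0],"claw":0.05}]}}

```text
time_s: 3.3
tool_pos: [575.7, -240.0, 28.0]
tcp_rot: [0.996, 0.084, 0.001, 0.0]
ft_force: [0.5, -0.8, 0.1]
finger_gap: 0.585
grip_force: 0.0
```

Call:
{"method": "arm_command", "body": {"deltas": [{"slide":[0,0,0],"twist":[0,0,0],"claw":0.03},{"slide":[0,0,0],"twist":[0,0,0],"claw":0.02},{"slide":[0,0,0],"twist":[0,0,0],"claw":0.01},{"slide":[0,0,0],"twist":[0,0,0],"claw":0.0},{"slide":[0,0,0],"twist":[0,0,0],"claw":0.0},{"slide":[0,0,0],"twist":[0,0,0],"claw":0.0},{"slide":[0,0,0],"twist":[0,0,0],"claw":0.0},{"slide":[0,0,0],"twist":[0,0,0],"claw":0.0},{"slide":[0,0,0],"twist":[0,0,0],"claw":0.0},{"slide":[0,0,0],"twist":[0,0,0],"claw":0.0}]}}

```text
time_s: 4.55
tool_pos: [575.5, -240.0, 27.7]
tcp_rot: [0.996, 0.084, 0.0, 0.0]
ft_force: [0.2, -1.0, 5.5]
finger_gap: 0.15
grip_force: 59.8
```

Call:
{"method": "arm_command", "body": {"deltas": [{"slide":[0,0,0.002],"twist":[0,0,0],"claw":0.0},{"slide":[0,0,0.004],"twist":[0,0,0],"claw":0.0},{"slide":[0,0,0.008],"twist":[0,0,0],"claw":0.0},{"slide":[0,0,0.016],"twist":[0,0,0],"claw":0.0},{"slide":[0,0,0.02],"twist":[0,0,0],"claw":0.0},{"slide":[0,0,0.02],"twist":[0,0,0],"claw":0.0},{"slide":[0,0,0.02],"twist":[0,0,0],"claw":0.0},{"slide":[-0.005,0,0.02],"twist":[0,0,0],"claw":0.0},{"slide":[-0.01,0,0.01],"twist":[0,0,0],"claw":0.0},{"slide":[-0.01,0.005,0.0],"twist":[0,0,0],"claw":0.0}]}}

```text
time_s: 5.8
tool_pos: [549.8, -235.2, 148.4]
tcp_rot: [0.997, 0.084, 0.001, 0.0]
ft_force: [0.1, 0.2, -6.6]
finger_gap: 0.154
grip_force: 58.7
```

Call:
{"method": "arm_command", "body": {"deltas": [{"slide":[-0.01,0.02,0],"twist":[0,0,-0.83],"claw":0.0},{"slide":[-0.013,0.04,0],"twist":[0,0,-0.83],"claw":0.0},{"slide":[-0.015,0.05,0],"twist":[0,0,-0.83],"claw":0.0},{"slide":[-0.015,0.055,0],"twist":[0,0,-0.83],"claw":0.0},{"slide":[-0.012,0.055,0],"twist":[0,0,-0.83],"claw":0.0},{"slide":[-0.008,0.055,0],"twist":[0,0,-0.83],"claw":0.0},{"slide":[0,0.055,0],"twist":[0,0,-0.83],"claw":0.0},{"slide":[0,0.05,0],"twist":[0,0,-0.83],"claw":0.0},{"slide":[0,0.032,0],"twist":[0,0,-0.83],"claw":0.0},{"slide":[0,0.015,0],"twist":[0,0,-0.83],"claw":0.0}]}}

```text
time_s: 7.05
tool_pos: [475.7, 193.8, 145.9]
tcp_rot: [1.0, 0.013, -0.001, 0.0]
ft_force: [-0.4, -0.2, -6.4]
finger_gap: 0.156
grip_force: 59.4
```

Call:
{"method": "arm_command", "body": {"deltas": [{"slide":[0,0,-0.01],"twist":[0,0,0],"claw":0.0},{"slide":[0,0,-0.01],"twist":[0,0,0],"claw":0.0},{"slide":[0,0,-0.008],"twist":[0,0,0],"claw":0.0},{"slide":[0,0,-0.005],"twist":[0,0,0],"claw":0.0},{"slide":[0,0,0],"twist":[0,0,0],"claw":0.0},{"slide":[0,0,0],"twist":[0,0,0],"claw":0.0},{"slide":[0,0,0],"twist":[0,0,0],"claw":0.0},{"slide":[0,0,0],"twist":[0,0,0],"claw":0.0},{"slide":[0,0,0],"twist":[0,0,0],"claw":0.0},{"slide":[0,0,0],"twist":[0,0,0],"claw":0.0}]}}

```text
time_s: 8.3
tool_pos: [477.3, 192.2, 114.3]
tcp_rot: [1.0, 0.012, 0.0, 0.0]
ft_force: [0.6, 0.9, -6.5]
finger_gap: 0.156
grip_force: 59.5
```

```bash
python3 - <<'E'
from h import *
s=get_state(); print(s["tool_pos"],s["tcp_rot"],s["ft_force"],s["torque"])
for n in("top","scene"): cv2.imwrite(f"pics/{n}1.png",snapshot(n))
a=cv2.imread("pics/top1.png")[130:340,190:330]; b=cv2.imread("pics/scene1.png")[60:240,215:420]
a=cv2.resize(a,None,fx=2.8,fy=2.8,interpolation=cv2.INTER_CUBIC); b=cv2.resize(b,None,fx=1.95,fy=1.95,interpolation=cv2.INTER_CUBIC)
c=np.zeros((600,800,3),np.uint8); c[:a.shape[0],:a.shape[1]]=a; c[:b.shape[0],400:400+b.shape[1]]=b
cv2.imwrite("pics/crop1.png",np.clip(c*1.5,0,255).astype(np.uint8))
E
```

```text
[477.33823813 192.16291701 114.28049018] [9.99932912e-01 1.15831934e-02 1.93876732e-05 1.41161171e-06] [ 0.6371264   0.8943111  -6.48569706] [-0.03677127 -0.00961907  0.01646331]
```

View pics/crop1.png

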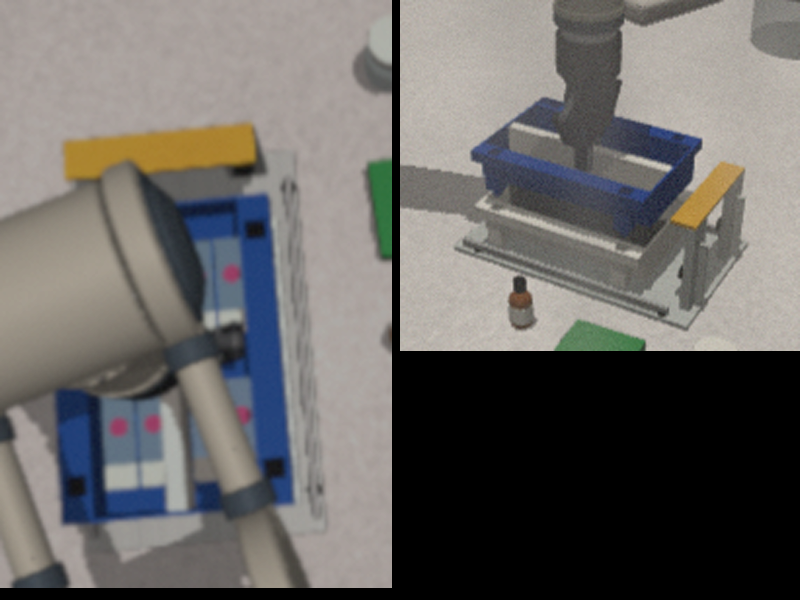

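The crop shows the blue tray hanging just above the white one. Three of its sockets are visible: (255,229), (76,487) and (273,467).

```bash
python3 - <<'E'
from h import *
im=cv2.imread("pics/top1.png").astype(float).max(axis=2); f=2.8
p=[dark(im,(190+(x+.5)/f-.5,130+(y+.5)/f-.5),4) for x,y in((255,229),(76,487),(273,467))]
P=ray("top",p,146.6)[:,:2]; t,th,r=fit2(P,MODEL[1:]); print(np.round(p,1).tolist(),t.round(2),np.degrees(th),r.round(1).tolist())
# scene camera: predicted white sockets and rim from top fit, check with scene0
W=np.array([476.6,192.6]);a=np.radians(1.32);R=np.array([[np.cos(a),-np.sin(a)],[np.sin(a),np.cos(a)]])
for nm,z,c in(("scene0",68,W),("scene1",146.6,t)):
    m=cv2.imread(f"pics/{nm}.png").astype(float).max(axis=2)
    q=proj("scene",np.c_[MODEL@R.T+c,[z]*4]); print(nm,q.round(1).tolist(),[np.round(dark(m,x,4),1).tolist() for x in q])
E
```

```text
[[280.7, 211.6], [216.7, 303.4], [287.6, 296.7]] [478.29 193.06] 1.3354780817456204 [[0.1, -0.1], [-0.1, 0.2], [0.1, -0.1]]
scene0 [[355.1, 157.3], [329.1, 185.9], [295.0, 139.9], [265.0, 165.3]] [[353.5, 160.0], [332.5, 180.5], [293.0, 144.2], [265.2, 160.8]]
scene1 [[357.9, 129.7], [331.0, 156.9], [295.3, 113.0], [264.0, 137.1]] [[355.9, 133.3], [330.2, 157.5], [294.4, 112.7], [264.6, 132.6]]
```

Call:
{"method": "arm_command", "body": {"deltas": [{"slide":[-0.0009,-0.0003,-0.003],"twist":[0,0,0],"claw":0.0},{"slide":[-0.0008,-0.0002,-0.003],"twist":[0,0,0],"claw":0.0},{"slide":[0,0,-0.003],"twist":[0,0,0],"claw":0.0},{"slide":[0,0,-0.003],"twist":[0,0,0],"claw":0.0},{"slide":[0,0,-0.002],"twist":[0,0,0],"claw":0.0},{"slide":[0,0,-0.002],"twist":[0,0,0],"claw":0.0},{"slide":[0,0,-0.001],"twist":[0,0,0],"claw":0.0},{"slide":[0,0,0],"twist":[0,0,0],"claw":0.0},{"slide":[0,0,0],"twist":[0,0,0],"claw":0.0},{"slide":[0,0,0],"twist":[0,0,0],"claw":0.0}]}}

```text
time_s: 9.65
tool_pos: [475.7, 191.7, 97.4]
tcp_rot: [1.0, 0.012, 0.0, -0.0]
ft_force: [-0.2, -0.1, -7.5]
finger_gap: 0.153
grip_force: 59.5
```

```bash
python3 - <<'E'
from h import *
print(get_state()["tool_pos"])
im=snapshot("top").astype(float).max(axis=2)
z=get_state()["tool_pos"][2]+32.3
c=np.array([476.6,192.6]);a=np.radians(1.32);R=np.array([[np.cos(a),-np.sin(a)],[np.sin(a),np.cos(a)]])
q=proj("top",np.c_[MODEL[1:]@R.T+c,[z]*3]); p=[dark(im,x,4) for x in q]
P=ray("top",p,z)[:,:2]; t,th,r=fit2(P,MODEL[1:]); print(t.round(2),np.degrees(th),r.round(1).tolist())
E
```

```text
[475.67550232 191.67432309  97.39211724]
[476.62 192.53] 1.3478803161379576 [[-0.1, -0.1], [-0.1, 0.1], [0.2, 0.0]]
```

Call:
{"method": "arm_command", "body": {"deltas": [{"slide":[0,0,-0.001],"twist":[0,0,0],"claw":0.0},{"slide":[0,0,0],"twist":[0,0,0],"claw":0.0},{"slide":[0,0,-0.001],"twist":[0,0,0],"claw":0.0},{"slide":[0,0,0],"twist":[0,0,0],"claw":0.0},{"slide":[0,0,-0.001],"twist":[0,0,0],"claw":0.0},{"slide":[0,0,0],"twist":[0,0,0],"claw":0.0},{"slide":[0,0,-0.001],"twist":[0,0,0],"claw":0.0},{"slide":[0,0,0],"twist":[0,0,0],"claw":0.0},{"slide":[0,0,0],"twist":[0,0,0],"claw":0.0},{"slide":[0,0,0],"twist":[0,0,0],"claw":0.0}]}}

```text
time_s: 10.95
tool_pos: [475.6, 191.7, 93.3]
tcp_rot: [1.0, 0.012, 0.0, -0.0]
ft_force: [-1.0, -0.1, -6.0]
finger_gap: 0.153
grip_force: 59.5
```

Call:
{"method": "arm_command", "body": {"deltas": [{"slide":[0,0,-0.001],"twist":[0,0,0],"claw":0.0},{"slide":[0,0,0],"twist":[0,0,0],"claw":0.0},{"slide":[0,0,-0.001],"twist":[0,0,0],"claw":0.0},{"slide":[0,0,0],"twist":[0,0,0],"claw":0.0},{"slide":[0,0,-0.001],"twist":[0,0,0],"claw":0.0},{"slide":[0,0,0],"twist":[0,0,0],"claw":0.0},{"slide":[0,0,0],"twist":[0,0,0],"claw":0.0},{"slide":[0,0,0],"twist":[0,0,0],"claw":0.0},{"slide":[0,0,0],"twist":[0,0,0],"claw":0.0},{"slide":[0,0,0],"twist":[0,0,0],"claw":0.0}]}}

```text
time_s: 12.2
tool_pos: [475.6, 191.7, 90.3]
tcp_rot: [1.0, 0.012, 0.0, -0.0]
ft_force: [0.1, 0.3, -6.0]
finger_gap: 0.153
grip_force: 59.5
```

Call:
{"method": "arm_command", "body": {"deltas": [{"slide":[0,0,-0.001],"twist":[0,0,0],"claw":0.0},{"slide":[0,0,0],"twist":[0,0,0],"claw":0.0},{"slide":[0,0,-0.001],"twist":[0,0,0],"claw":0.0},{"slide":[0,0,0],"twist":[0,0,0],"claw":0.0},{"slide":[0,0,-0.001],"twist":[0,0,0],"claw":0.0},{"slide":[0,0,0],"twist":[0,0,0],"claw":0.0},{"slide":[0,0,-0.001],"twist":[0,0,0],"claw":0.0},{"slide":[0,0,0],"twist":[0,0,0],"claw":0.0},{"slide":[0,0,0],"twist":[0,0,0],"claw":0.0},{"slide":[0,0,0],"twist":[0,0,0],"claw":0.0}]}}

```text
time_s: 13.45
tool_pos: [475.6, 191.7, 86.3]
tcp_rot: [1.0, 0.012, 0.0, -0.0]
ft_force: [-0.3, -0.5, -7.2]
finger_gap: 0.154
grip_force: 59.4
```

Call:
{"method": "arm_command", "body": {"deltas": [{"slide":[0,0,-0.0005],"twist":[0,0,0],"claw":0.0},{"slide":[0,0,0],"twist":[0,0,0],"claw":0.0},{"slide":[0,0,-0.0005],"twist":[0,0,0],"claw":0.0},{"slide":[0,0,0],"twist":[0,0,0],"claw":0.0},{"slide":[0,0,0],"twist":[0,0,0],"claw":0.0},{"slide":[0,0,0],"twist":[0,0,0],"claw":0.0},{"slide":[0,0,0],"twist":[0,0,0],"claw":0.0},{"slide":[0,0,0],"twist":[0,0,0],"claw":0.0},{"slide":[0,0,0],"twist":[0,0,0],"claw":0.0},{"slide":[0,0,0],"twist":[0,0,0],"claw":0.0}]}}

```text
time_s: 14.7
tool_pos: [475.7, 191.7, 85.4]
tcp_rot: [1.0, 0.012, 0.0, -0.0]
ft_force: [-0.7, -0.4, -3.2]
finger_gap: 0.15
grip_force: 59.7
```

Call:
{"method": "arm_command", "body": {"deltas": [{"slide":[0,0,-0.0005],"twist":[0,0,0],"claw":0.0},{"slide":[0,0,0],"twist":[0,0,0],"claw":0.0},{"slide":[0,0,-0.0003],"twist":[0,0,0],"claw":0.0},{"slide":[0,0,0],"twist":[0,0,0],"claw":0.0},{"slide":[0,0,0],"twist":[0,0,0],"claw":0.0},{"slide":[0,0,0],"twist":[0,0,0],"claw":0.0},{"slide":[0,0,0],"twist":[0,0,0],"claw":0.0},{"slide":[0,0,0],"twist":[0,0,0],"claw":0.0},{"slide":[0,0,0],"twist":[0,0,0],"claw":0.0},{"slide":[0,0,0],"twist":[0,0,0],"claw":0.0}]}}

```text
time_s: 15.95
tool_pos: [475.7, 191.7, 84.7]
tcp_rot: [1.0, 0.012, 0.0, -0.0]
ft_force: [-3.5, -1.1, 5.2]
finger_gap: 0.154
grip_force: 60.9
```

Call:
{"method": "arm_command", "body": {"deltas": [{"slide":[0.001,0,0.0004],"twist":[0,0,0],"claw":0.0},{"slide":[0.003,0.0001,0],"twist":[0,0,0],"claw":0.0},{"slide":[0.004,0.0001,0],"twist":[0,0,0],"claw":0.0},{"slide":[0.004,0.0001,0],"twist":[0,0,0],"claw":0.0},{"slide":[0.004,0.0001,0],"twist":[0,0,0],"claw":0.0},{"slide":[0.004,0.0001,0],"twist":[0,0,0],"claw":0.0},{"slide":[0.004,0.0001,0],"twist":[0,0,0],"claw":0.0},{"slide":[0.003,0.0001,0],"twist":[0,0,0],"claw":0.0},{"slide":[0.002,0,0],"twist":[0,0,0],"claw":0.0},{"slide":[0,0,0],"twist":[0,0,0],"claw":0.0}]}}

```text
time_s: 17.2
tool_pos: [504.1, 192.5, 84.7]
tcp_rot: [1.0, 0.012, -0.001, -0.0]
ft_force: [-7.0, -1.2, 5.1]
finger_gap: 0.153
grip_force: 61.3
```

Call:
{"method": "arm_command", "body": {"deltas": [{"slide":[0.002,0,0],"twist":[0,0,0],"claw":0.0},{"slide":[0.002,0.0001,0],"twist":[0,0,0],"claw":0.0},{"slide":[0.002,0,0],"twist":[0,0,0],"claw":0.0},{"slide":[0.002,0.0001,0],"twist":[0,0,0],"claw":0.0},{"slide":[0.001,0,0],"twist":[0,0,0],"claw":0.0},{"slide":[0.001,0,0],"twist":[0,0,0],"claw":0.0},{"slide":[0.001,0,0],"twist":[0,0,0],"claw":0.0},{"slide":[0.001,0,0],"twist":[0,0,0],"claw":0.0},{"slide":[0,0,0],"twist":[0,0,0],"claw":0.0},{"slide":[0,0,0],"twist":[0,0,0],"claw":0.0}]}}

```text
time_s: 18.45
tool_pos: [515.9, 192.7, 84.7]
tcp_rot: [1.0, 0.012, -0.001, -0.0]
ft_force: [-7.3, -1.1, 6.0]
finger_gap: 0.156
grip_force: 61.2
```

Call:
{"method": "arm_command", "body": {"deltas": [{"slide":[0.0005,0,0],"twist":[0,0,0],"claw":0.0},{"slide":[0,0,0],"twist":[0,0,0],"claw":0.0},{"slide":[0.0005,0,0],"twist":[0,0,0],"claw":0.0},{"slide":[0,0,0],"twist":[0,0,0],"claw":0.0},{"slide":[0.0005,0,0],"twist":[0,0,0],"claw":0.0},{"slide":[0,0,0],"twist":[0,0,0],"claw":0.0},{"slide":[0.0005,0,0],"twist":[0,0,0],"claw":0.0},{"slide":[0,0,0],"twist":[0,0,0],"claw":0.0},{"slide":[0,0,0],"twist":[0,0,0],"claw":0.0},{"slide":[0,0,0],"twist":[0,0,0],"claw":0.0}]}}

```text
time_s: 19.7
tool_pos: [517.8, 192.8, 84.7]
tcp_rot: [1.0, 0.012, -0.001, -0.0]
ft_force: [-8.1, -1.2, 5.9]
finger_gap: 0.155
grip_force: 61.2
```

Call:
{"method": "arm_command", "body": {"deltas": [{"slide":[0.0005,0,0],"twist":[0,0,0],"claw":0.0},{"slide":[0,0,0],"twist":[0,0,0],"claw":0.0},{"slide":[0.0005,0,0],"twist":[0,0,0],"claw":0.0},{"slide":[0,0,0],"twist":[0,0,0],"claw":0.0},{"slide":[0.0005,0,0],"twist":[0,0,0],"claw":0.0},{"slide":[0,0,0],"twist":[0,0,0],"claw":0.0},{"slide":[0.0005,0,0],"twist":[0,0,0],"claw":0.0},{"slide":[0,0,0],"twist":[0,0,0],"claw":0.0},{"slide":[0,0,0],"twist":[0,0,0],"claw":0.0},{"slide":[0,0,0],"twist":[0,0,0],"claw":0.0}]}}

```text
time_s: 20.95
tool_pos: [519.8, 192.8, 84.7]
tcp_rot: [1.0, 0.012, -0.001, -0.0]
ft_force: [-7.0, 0.6, 5.5]
finger_gap: 0.155
grip_force: 61.2
```

Call:
{"method": "arm_command", "body": {"deltas": [{"slide":[0.0005,0,0],"twist":[0,0,0],"claw":0.0},{"slide":[0,0,0],"twist":[0,0,0],"claw":0.0},{"slide":[0.0005,0,0],"twist":[0,0,0],"claw":0.0},{"slide":[0,0,0],"twist":[0,0,0],"claw":0.0},{"slide":[0.0005,0,0],"twist":[0,0,0],"claw":0.0},{"slide":[0,0,0],"twist":[0,0,0],"claw":0.0},{"slide":[0,0,0],"twist":[0,0,0],"claw":0.0},{"slide":[0,0,0],"twist":[0,0,0],"claw":0.0},{"slide":[0,0,0],"twist":[0,0,0],"claw":0.0},{"slide":[0,0,0],"twist":[0,0,0],"claw":0.0}]}}

```text
time_s: 22.2
tool_pos: [521.3, 192.8, 84.7]
tcp_rot: [1.0, 0.012, -0.001, -0.0]
ft_force: [-8.4, -0.1, 5.7]
finger_gap: 0.15
grip_force: 61.3
```

Call:
{"method": "arm_command", "body": {"deltas": [{"slide":[0.0005,0,0],"twist":[0,0,0],"claw":0.0},{"slide":[0,0,0],"twist":[0,0,0],"claw":0.0},{"slide":[0.0005,0,0],"twist":[0,0,0],"claw":0.0},{"slide":[0,0,0],"twist":[0,0,0],"claw":0.0},{"slide":[0.0005,0,0],"twist":[0,0,0],"claw":0.0},{"slide":[0,0,0],"twist":[0,0,0],"claw":0.0},{"slide":[0,0,0],"twist":[0,0,0],"claw":0.0},{"slide":[0,0,0],"twist":[0,0,0],"claw":0.0},{"slide":[0,0,0],"twist":[0,0,0],"claw":0.0},{"slide":[0,0,0],"twist":[0,0,0],"claw":0.0}]}}

```text
time_s: 23.45
tool_pos: [521.3, 192.8, 84.5]
tcp_rot: [1.0, 0.012, -0.003, 0.0]
ft_force: [-14.7, -0.4, 7.8]
finger_gap: 0.154
grip_force: 61.6
```

Call:
{"method": "arm_command", "body": {"deltas": [{"slide":[0,0,0],"twist":[0,0,0],"claw":0.01},{"slide":[0,0,0],"twist":[0,0,0],"claw":0.02},{"slide":[0,0,0],"twist":[0,0,0],"claw":0.03},{"slide":[0,0,0],"twist":[0,0,0],"claw":0.04},{"slide":[0,0,0],"twist":[0,0,0],"claw":0.05},{"slide":[0,0,0],"twist":[0,0,0],"claw":0.05},{"slide":[0,0,0],"twist":[0,0,0],"claw":0.05},{"slide":[0,0,0],"twist":[0,0,0],"claw":0.05},{"slide":[0,0,0],"twist":[0,0,0],"claw":0.05},{"slide":[0,0,0],"twist":[0,0,0],"claw":0.05}]}}

```text
time_s: 24.7
tool_pos: [523.6, 192.6, 84.9]
tcp_rot: [1.0, 0.012, 0.0, -0.0]
ft_force: [0.6, 0.3, 0.2]
finger_gap: 0.59
grip_force: 0.0
```

Call:
{"method": "arm_command", "body": {"deltas": [{"slide":[0,0,0.005],"twist":[0,0,0],"claw":0.05},{"slide":[0,0,0.01],"twist":[0,0,0],"claw":0.05},{"slide":[0,0,0.015],"twist":[0,0,0],"claw":0.05},{"slide":[0,0,0.02],"twist":[0,0,0],"claw":0.05},{"slide":[0,0,0.02],"twist":[0,0,0],"claw":0.05},{"slide":[-0.02,0,0.02],"twist":[0,0,0],"claw":0.05},{"slide":[-0.04,0.03,0.02],"twist":[0,0,0],"claw":0.05},{"slide":[-0.04,0.03,0.02],"twist":[0,0,0],"claw":0.05},{"slide":[-0.02,0.03,0.01],"twist":[0,0,0],"claw":0.05},{"slide":[0,0,0],"twist":[0,0,0],"claw":0.05}]}}

```text
time_s: 25.95
tool_pos: [402.8, 284.4, 227.7]
tcp_rot: [1.0, 0.013, 0.002, -0.001]
ft_force: [0.6, -0.6, 0.6]
finger_gap: 0.586
grip_force: 0.0
```

```bash
python3 - <<'E'
from h import *
s=get_state(); print(s["time_s"],s["tool_pos"],s["ft_force"])
for n in("top","scene"): cv2.imwrite(f"pics/{n}2.png",snapshot(n))
im=cv2.imread("pics/top2.png").astype(float).max(axis=2)
a=np.radians(1.32);R=np.array([[np.cos(a),-np.sin(a)],[np.sin(a),np.cos(a)]]);c=np.array([476.6,192.6])+R@[45.6,0]
for z in(118,128):
    q=proj("top",np.c_[MODEL@R.T+c,[z]*4]); print(z,q.round(1).tolist())
A=cv2.imread("pics/top2.png")[130:340,190:330]; b=cv2.imread("pics/scene2.png")[60:240,215:420]
A=cv2.resize(A,None,fx=2.8,fy=2.8,interpolation=cv2.INTER_CUBIC); b=cv2.resize(b,None,fx=1.95,fy=1.95,interpolation=cv2.INTER_CUBIC)
o=np.zeros((600,800,3),np.uint8); o[:A.shape[0],:A.shape[1]]=A; o[:b.shape[0],400:400+b.shape[1]]=b
cv2.imwrite("pics/crop2.png",np.clip(o*1.5,0,255).astype(np.uint8))
E
```

```text
25.95 [402.79056895 284.36596456 227.72306665] [ 0.57781624 -0.64920823  0.61867069]
118 [[215.5, 201.1], [280.6, 194.7], [219.3, 282.0], [287.1, 275.6]]
128 [[214.3, 200.1], [280.1, 193.6], [218.1, 281.8], [286.7, 275.4]]
```

View pics/crop2.png

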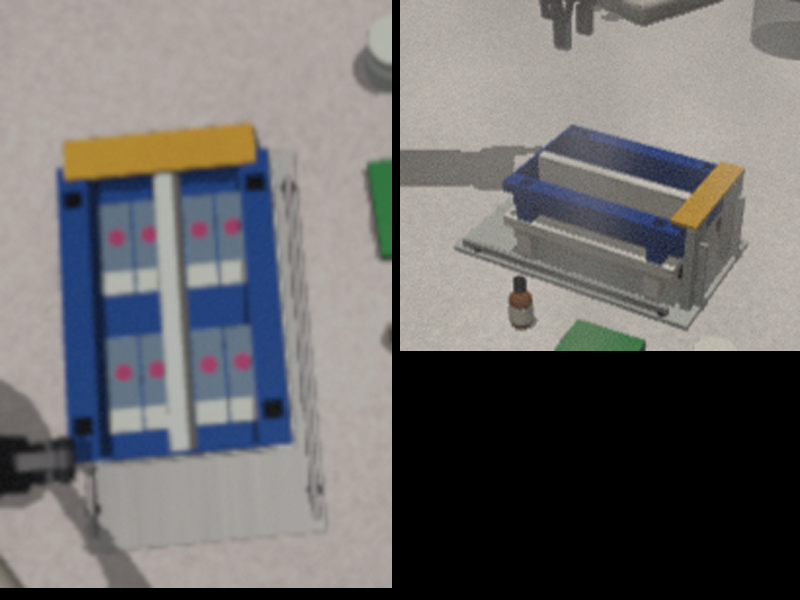

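The gripper is clear of the trays. The blue tray's end is under the yellow lip, at about (160,165) in the crop. Its sockets lie at the pixels predicted for a level, seated tray (215.5,201 and 281,195), so I'm handing in the job.

```bash
python3 -c "
from workcell import *
print(close_job())"
```

```text
the job is handed in; nothing more can be done
None
```

I stacked the blue tray on the white one, fully seated, pushed the pair to the buffers with its end under the yellow lip, let go and handed the job in at about 26 s; measured forces at the end of each move never passed 15 N, and no verdict came back.

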